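# Spring a display window into its holder by the edges

## Task

Take the clear window pane with the black border out of its cradle, holding it only by its edges, and clip it into the holder: tip one short edge into the blue sprung jaw, push the jaw back, lower the other short edge and let it slide under the dark steel lip, so that the pane lies flat, square and centred, clipped at both ends, and let go. It is polished glass: nothing may touch its clear middle, do not force it or lay it on the bench, and leave the amber pane and the other things where they are.

Things in the scene. Friction and masses are not known exactly. Their poses are not given: they have to be found in the camera images.
- pane: The pane to fit: rigid glass 100 mm long (its x) x 64 wide (y) x 5 thick, 55 to 110 g, same both ways round. Origin: centre of its underside, z up. Black border 14 mm wide at the short ends, 8 mm along the long sides; the clear 72 x 48 mm middle must not be touched on either face. Starts flat, underside 40 mm over the table; the long edges can be gripped from above, with 32 mm of free depth below.
- pane_amber: A bystander: amber pane with white border, same size, lying in the second cradle (which of the two places is which varies). Origin at the centre of its underside.
- cradle: Fixed blue and white cradle under the clear pane. Origin at the centre of its foot on the table, x along the pane. Base 116 x 44 x 8 mm; two cross bars 54 mm wide (y), at x = -52 to -44 and 44 to 52 mm, carry the pane's ends at 40 mm height; end stops at x = -57 to -53 and 53 to 57 mm rise 3 mm higher. The pane's long edges are free between the bars.
- cradle_amber: Fixed cradle of the amber pane, the same shape as the other.
- nest: The holder, fixed to the table. Origin on the table under the centre of the seated pane; x along the pane's length, yaw within 0.3 rad. Sprung blue jaw at its -x end (towards the robot), fixed steel end at +x. Spine 44 mm wide, 8 mm high; housing block behind the jaw, x = -88 to -76 mm, 44 mm high. A seated pane's origin is at x = 0, y = 0, z = 40 mm here, within 3 mm in x and 7 mm in y.
- jaw (a joint): Slide of the sprung jaw in metres: 0 = at rest, positive = pushed back along the holder's -x, hard stop at 0.012. The spring gives about 3.2 N at 0 and 0.45 N more per mm. Reads 0.002 with a pane seated. It must be pushed back to about 0.0095 (at least 0.0075) for the pane's other end to pass down inside the steel lip, without ramming it into the stop.
- jaw_wall (a point): On the blue jaw, moving with it: middle of the foot of its inner wall, at shelf height (40 mm over the table), at x = -48 mm of the holder when at rest. Axes as the holder. The jaw is a channel 64 mm wide, open to +x: its shelf reaches 8 mm in from this wall, top 40 mm high; its lip reaches 4 mm in, underside 49 and top 54 mm high. A 5 mm pane enters level or tilted up to 0.5 rad.
- stop_wall (a point): On the fixed steel end: foot of its inner wall (64 mm wide), at x = 50, z = 40 mm of the holder, axes as the holder. The pane's other short edge ends against this wall. Rest below: top 40 mm high, from the wall 12.5 mm inwards. Lip above: reaches 5 mm inwards, underside 48 and top 53 mm high.
- gland2: Bystander: small grey cable gland, 26 mm across, 34 mm tall, standing near the robot.
- gland3: Bystander: the same, standing at the far side.
- cleaner: Bystander: white bottle with blue cap, 56 mm across, 150 mm tall, at the far side.
- nut_driver: Bystander: hand driver with red handle, lying at the right.
Things that resemble listed ones, but are neither listed nor needed, are in the scene too. Leave any green look-alike of the cradle alone.

How it is judged:
On the way, in this order (a step that is already met when the one before it is completed fails the run):
1. the pane is lifted clear of its cradle, at least 20 mm (z of pane in the frame of cradle above 0.06 m), for 0.2 s.
2. the pane's edge pushes the sprung jaw back at least 6 mm (value of joint jaw above 0.006 m and contact force between pane and jaw above 2 N), for 0.1 s.
At the end, for the whole second after the job is handed in: The pane lies at rest in the holder, level within 0.03 rad, its underside within 2 mm of the rests' height, square within 0.09 rad, within 3 mm lengthwise and 7 mm sideways of the centre, both short edges under their lips, the jaw holding it (jaw at 0.5 to 4.5 mm) (x of pane in the frame of nest between -0.003 and 0.003 m and y of pane in the frame of nest between -0.007 and 0.007 m and z of pane in the frame of nest between 0.038 and 0.0415 m and angle between the x axis of pane and the x axis of nest, either way round below 0.09 rad and angle between pane's own z axis and vertical below 0.03 rad and value of joint jaw between 0.0005 and 0.0045 m and linear speed of pane below 0.01 m/s); the robot touches nothing.
It fails at once if something touches the clear middle of the pane (contact force between pane_c0 and anything else above 0.3 N).
It fails at once if the pane touches the bench (contact force between pane and table above 0.3 N).
It fails at once if the pane is forced against the holder with more than 40 N (contact force between pane and nest above 40 N).
It fails at once if the amber pane or another bystander is disturbed (amber pane 20 mm, the rest 40 mm) (distance of pane_amber from where it was at the start of the episode above 0.02 m or distance of any of gland2, gland3, cleaner, nut_driver from where it was at the start of the episode above 0.04 m).
It also fails if it takes over 40 s, if anything falls off the work surface, if the arm or the gripper's body presses on something with over 40 N, if the wrist force passes 120 N, or if a joint passes its speed limit or range.

## Robot

A 7-joint arm with a two-finger parallel gripper is mounted at the origin on the work surface. World frame = base frame: x ahead of the robot, y to its left, z up, the work surface at z = 0. Lengths are in m, angles in rad, forces in N, time in s.
With the tool pointing down it reaches from about 0.35 to 0.9 m from the base axis. Payload 7.2 kg.
Tool frame: the origin (TCP) lies midway between the tips of the shut fingers; the grasp point (between the pads) lies 19 mm behind it; z points along the fingers, y is the direction in which the jaws open and shut (so a half turn about z gives the same grasp; the last joint's range is limited). The gripper opens to 85 mm and grips with 20 to 120 N. Pads are 22 mm wide; open, the fingers measure 114 mm over their backs; the gripper's body (76 mm by 85 mm) begins 54 mm behind the grasp point. The pads swing forward as they close: fully open they stand 13 mm farther back than shut.
Start: joints at [1.145, 0.411, -0.013, 1.596, 0.006, 1.134, -0.082], TCP at [0.219, -0.585, 0.231] pointing down, gripper open.
Joint ranges: [-2.95, 2.95], [-0.29, 1.99], [-1.47, 1.44], [0.14, 2.54], [-1.03, 4.17], [0.13, 1.85], [-2.86, 2.86]. Speed limits (rad/s): [2.39, 2.39, 3.01, 3.01, 3.14, 3.14, 3.14].

## Interface

Orientations are given as a unit quaternion [w, x, y, z].
In Python, from plant import robot gives the robot as it stands. The module is installed in compiled form; this text tells all that it offers.
- The arm moves only by the shell command python3 -m handwheel 'ROWS' [FORCE]. ROWS is JSON, a list of rows, each a list of 5 numbers: the shift along the tool's x, y, z in units of 30 mm (1.0 is 30 mm), then the turn about the tool's z in degrees, then the opening, from 0 (shut) to 1 (fully open). A call has 1 to 5 rows; each row shifts and turns the commanded pose from where the row before left it, along the tool's axes as they then stand; what a row does not reach is not made up. A row lasts 1/12 s, in which the tool goes at most 41.7 mm and 7.16 degrees, less where a joint would pass 70% of its speed; a pose out of reach is approached as far as the arm can. A call is refused whole if a number of a shift passes 1 or a number of a turn 7.16, either way. A call with a gripper value outside its range is refused whole. The fingers move at their own pace and stop on an object; FORCE is the grip in N (left out, the last holds). Time passes only in rows, so rows that do not move let the fingers close. It gives the time, the measured TCP pose, the force and the opening at its end, in the units of the state.
- robot.get_state(): the state, without advancing time (a new reading comes with each control period).
- robot.camera(name): name is "scene" or "top" or "wrist"; returns (picture, depth): 400x640x3 uint8, red, green, blue; 400x640 float32, m along the optical axis (not along the pixel's ray), 0 where there is no reading.
- robot.calibration(name): a dict with "mtx" (3x3 intrinsics, pixels), "world_to_cam" (4x4, takes a point from world to camera coordinates); the wrist camera has in their place "T_tool_cam" (4x4, takes a point from camera to tool coordinates, whose origin is the TCP and whose axes are the flange's). Camera axes: x right, y down, z forward; pixel columns grow to the right and rows downward; lengths in m; the calibration is good to about 2 mm. A picture is of the moment at which its call begins: read the wrist's pose just before it. calibration takes no time and is no camera call.
- robot.sign_off(): hands the job in, once; it reports no verdict.
The state is a dict: "t": time; "q": joint angles; "dq": joint speeds; "joint_torque": joint torques, N m; "eef_pos": TCP position; "tcp_rot": TCP orientation; "wrist_force": force on the tool from outside, world axes, zero at the start; "ft_torque": the same for the moment, N m; "opening": finger opening in m.
Only numpy, scipy, OpenCV 4.12 (cv2) and the standard library are available. Lean on these libraries where they do the work, as an engineer would, in place of code of your own. Each camera call takes 0.05 s, during which the arm holds its last target.

## Working session

There is one attempt and no reset: what is moved stays moved. The work goes in short steps, Python scripts to look and compute and a shell command to move; the robot and the scene stay as the last step left them, time stands still between calls to the robot, and variables do not carry over. Pictures are saved under pics/ and viewed, and the job is handed in when it is done.

```bash
mkdir -p pics; cat > h.py <<'E'
import numpy as np, cv2
from plant import robot
from scipy.spatial.transform import Rotation as R
def snap(n,f):
    s=robot.get_state(); p,d=robot.camera(n); np.savez(f'pics/{f}.npz',p=p,d=d,pos=s['eef_pos'],rot=s['tcp_rot']); cv2.imwrite(f'pics/{f}.png',p[:,:,::-1]); return p,d,s
def pts(n,uv,d,s=None):
    """pixel list + depth -> world"""
    c=robot.calibration(n);K=np.array(c['mtx']);uv=np.atleast_2d(uv).astype(float);d=np.atleast_1d(d)
    P=np.c_[(uv[:,0]-K[0,2])/K[0,0]*d,(uv[:,1]-K[1,2])/K[1,1]*d,d]
    T=camT(n,c,s); return P@T[:3,:3].T+T[:3,3]
def camT(n,c,s):
    if n!='wrist': return np.linalg.inv(np.array(c['world_to_cam']))
    q=s['tcp_rot'];T=np.eye(4);T[:3,:3]=R.from_quat([q[1],q[2],q[3],q[0]]).as_matrix();T[:3,3]=s['eef_pos'];return T@np.array(c['T_tool_cam'])
def ray(n,uv,z,s=None):
    T=camT(n,robot.calibration(n),s);o=T[:3,3];a=pts(n,uv,np.ones(len(np.atleast_2d(uv))),s)-o
    return o+a*((z-o[2])/a[:,2])[:,None]
def line(s): print('t',round(s['t'],2),'pos',np.round(s['eef_pos'],4),'rot',np.round(s['tcp_rot'],3),'F',np.round(s['wrist_force'],1),'op',round(s['opening'],4))
E
python3 - <<'E'
from h import *
_,_,s=snap('top','top0');line(s);snap('scene','scene0')
print(R.from_quat(np.array(s['tcp_rot'])[[1,2,3,0]]).as_matrix().round(3)); print(robot.calibration('top'))
E
```

```text
t 0.0 pos [ 0.2187 -0.5849  0.2304] rot [-0.001  0.984  0.178 -0.   ] F [-0.7  0.1 -0.6] op 0.0854
[[ 0.937  0.35  -0.001]
 [ 0.35  -0.937  0.002]
 [-0.    -0.002 -1.   ]]
{'mtx': array([[441.64938993,   0.        , 318.56784129],
       [  0.        , 441.64938993, 184.2872264 ],
       [  0.        ,   0.        ,   1.        ]]), 'world_to_cam': array([[-0.02185283, -0.9996263 ,  0.01642299, -0.0376369 ],
       [-0.99156549,  0.0195717 , -0.12812035,  0.53788776],
       [ 0.12775105, -0.01908426, -0.99162264,  1.3266627 ],
       [ 0.        ,  0.        ,  0.        ,  1.        ]])}
```

View pics/top0.png

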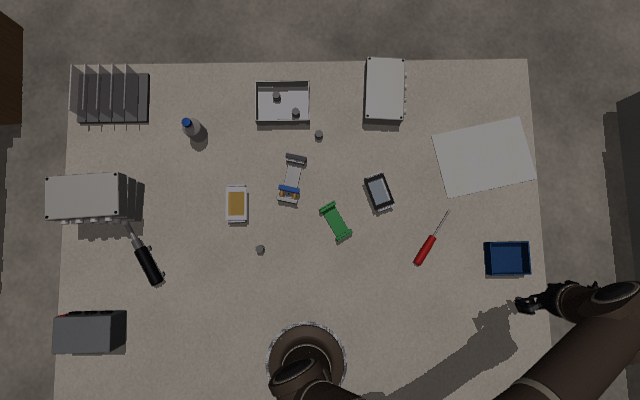

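View pics/scene0.png

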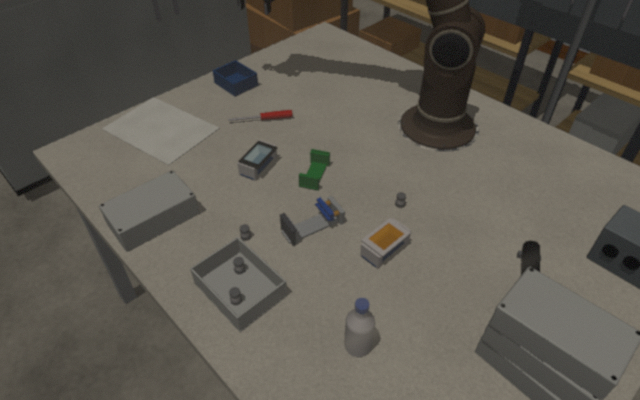

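```bash
python3 - <<'E'
from h import *
z=np.load('pics/top0.npz');p=z['p'];d=z['d']
cr=p[140:250,220:420,::-1]; cv2.imwrite('pics/topz.png',cv2.resize(cr,None,fx=4,fy=4,interpolation=cv2.INTER_CUBIC))
sub=p[165:220,355:405].astype(int); m=((sub.max(2)<60)).astype('uint8')
n,l,st,c=cv2.connectedComponentsWithStats(m); i=1+np.argmax(st[1:,4]); print(st[i])
cs=np.argwhere(l==i)[:,::-1].astype(np.float32)+[355,165]
r=cv2.minAreaRect(cs.astype(np.float32)); b=cv2.boxPoints(r); P=ray('top',b,.045); print(b); print(P.round(4),'c',P.mean(0).round(4)); print(np.linalg.norm(np.diff(P,axis=0),axis=1))
E
```

```text
[  9   8  30  40 292]
[[362.5891  178.90411]
 [382.09595 171.58905]
 [394.87677 205.67123]
 [375.36993 212.9863 ]]
[[ 0.5497 -0.1841  0.045 ]
 [ 0.5712 -0.2451  0.045 ]
 [ 0.4654 -0.2799  0.045 ]
 [ 0.4443 -0.2194  0.045 ]] c [ 0.5076 -0.2321  0.045 ]
[0.06464006 0.11145977 0.06402408]
```

View pics/topz.png

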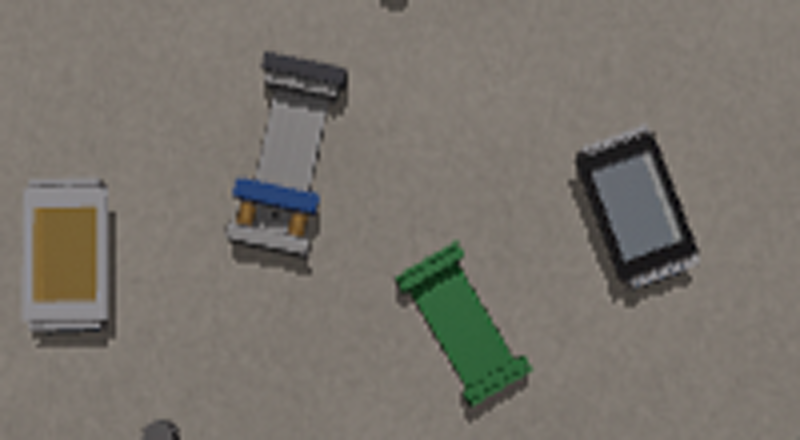

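```bash
python3 -m handwheel '[[0.94,-0.55,0,0,1],[0.94,-0.55,0,0,1],[0.94,-0.55,0,0,1],[0.94,-0.55,0,0,1],[0.94,-0.55,0,0,1]]' 40; python3 -m handwheel '[[0.94,-0.55,0,0,1],[0.94,-0.55,0,0,1],[0.94,-0.55,0,0,1],[0.94,-0.55,0,0,1],[0.5,-0.5,0,0,1]]'
python3 -c "
from h import *
print(robot.calibration('wrist'));line(robot.get_state())"
```

```text
t: 0.52
eef_pos: [0.3226, -0.4573, 0.2309]
tcp_rot: [-0.0, 0.984, 0.178, -0.0]
wrist_force: [-0.1, -0.4, -1.2]
opening: 0.0853
t: 0.93
eef_pos: [0.416, -0.3351, 0.2311]
tcp_rot: [-0.0, 0.984, 0.18, 0.001]
wrist_force: [-0.1, -0.1, -0.2]
opening: 0.085
{'mtx': array([[327.13515296,   0.        , 315.95218119],
       [  0.        , 327.13515296, 200.5519069 ],
       [  0.        ,   0.        ,   1.        ]]), 'T_tool_cam': array([[ 3.95493127e-04, -9.54172544e-01, -2.99256745e-01,
         7.73063030e-02],
       [ 9.99999826e-01,  5.08088050e-04, -2.98441422e-04,
         1.24622006e-03],
       [ 4.36813387e-04, -2.99256575e-01,  9.54172580e-01,
        -1.42325859e-01],
       [ 0.00000000e+00,  0.00000000e+00,  0.00000000e+00,
         1.00000000e+00]])}
t 0.93 pos [ 0.416  -0.3351  0.2311] rot [-0.     0.984  0.18   0.001] F [-0.1 -0.1 -0.2] op 0.085
```

```bash
python3 -m handwheel '[[1,-0.53,0,0,1],[1,-0.53,0,0,1],[1,-0.53,0,0,1],[0.8,-0.5,0,0,1],[0,0,0,0,1]]'
python3 -c "
from h import *
_,_,s=snap('wrist','w0');line(s)"
```

```text
t: 1.35
eef_pos: [0.5019, -0.2329, 0.231]
tcp_rot: [-0.001, 0.983, 0.182, 0.001]
wrist_force: [-0.6, 1.0, 0.2]
opening: 0.0854
t 1.35 pos [ 0.5019 -0.2329  0.231 ] rot [-0.001  0.983  0.182  0.001] F [-0.6  1.   0.2] op 0.0854
```

View pics/w0.png

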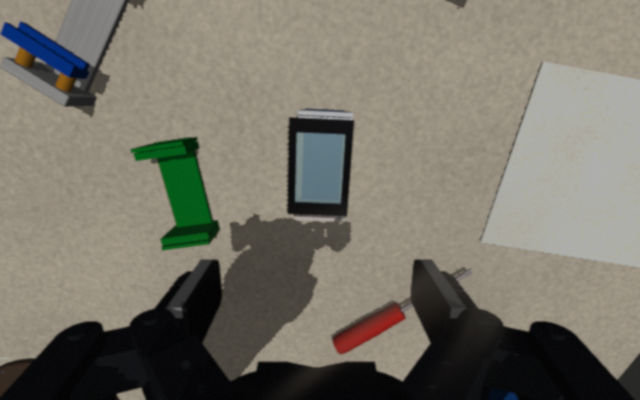

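```bash
cat > pane.py <<'E'
from h import *
def pane(f,zt=.045,win=(60,260,200,440)):
    z=np.load(f'pics/{f}.npz');p=z['p'].astype(int);s={'eef_pos':z['pos'],'tcp_rot':z['rot']}
    y0,y1,x0,x1=win
    m=np.zeros(p.shape[:2],'uint8');m[y0:y1,x0:x1]=p[y0:y1,x0:x1].max(2)<45
    n,l,st,c=cv2.connectedComponentsWithStats(m);i=1+np.argmax(st[1:,4]);print('blob',st[i])
    cs=cv2.findContours((l==i).astype('uint8'),cv2.RETR_EXTERNAL,cv2.CHAIN_APPROX_NONE)[0]
    c=max(cs,key=len)[:,0].astype(float); P=ray('wrist',c,zt,s)[:,:2]
    r=cv2.minAreaRect(P.astype(np.float32)); b=cv2.boxPoints(r)
    e=[b[1]-b[0],b[2]-b[1]]; L=max(e,key=np.linalg.norm); yaw=np.arctan2(L[1],L[0]); yaw=(yaw+np.pi/2)%np.pi-np.pi/2
    print('c',np.round(r[0],4),'size',np.round(r[1],4),'yaw',round(yaw,4)); 
    M=R.from_quat(np.array(s['tcp_rot'])[[1,2,3,0]]).as_matrix(); v=np.r_[r[0],0]-np.r_[s['eef_pos'][:2],0]
    print('tool yaw',np.arctan2(M[1,0],M[0,0]).round(4),'tool delta mm',(M.T@v*1000).round(1)); return r[0],yaw
if __name__=='__main__':
    import sys; pane(sys.argv[1])
E
python3 pane.py w0; python3 - <<'E'
from h import *
z=np.load('pics/w0.npz');d=z['d'];s={'eef_pos':z['pos'],'tcp_rot':z['rot']}
for uv in [(321,123),(320,210),(291,165),(350,165),(100,180),(250,120),(66,80)]: print(uv,pts('wrist',[uv],d[uv[1],uv[0]],s).round(4))
E
```

```text
blob [ 288  118   65   98 2232]
c [ 0.5114 -0.2329] size [0.0984 0.0621] yaw 0.3195
tool yaw 0.3661 tool delta mm [8.9 3.4 0. ]
(321, 123) [[ 0.5547 -0.2187  0.0448]]
(320, 210) [[ 0.47   -0.2505  0.0439]]
(291, 165) [[ 0.505  -0.2053  0.0454]]
(350, 165) [[ 0.5264 -0.2613  0.0451]]
(100, 180) [[ 0.3972 -0.0007 -0.0016]]
(250, 120) [[ 5.268e-01 -1.455e-01  4.000e-04]]
(66, 80) [[0.5045 0.023  0.0418]]
```

```bash
python3 -m handwheel '[[0.5,0.11,0,2.7,1],[0,0,1,0,1],[0,0,1,0,1],[0,0,1,0,1],[0,0,0,0,1]]'
python3 -c "
from h import *
_,_,s=snap('wrist','w1');line(s)"; python3 pane.py w1
```

```text
t: 1.82
eef_pos: [0.5091, -0.2372, 0.1357]
tcp_rot: [-0.002, 0.988, 0.154, -0.004]
wrist_force: [-0.9, 0.9, -0.8]
opening: 0.0856
t 1.82 pos [ 0.5091 -0.2372  0.1357] rot [-0.002  0.988  0.154 -0.004] F [-0.9  0.9 -0.8] op 0.0856
blob [ 266  133   89  127 4324]
c [ 0.5121 -0.2334] size [0.0984 0.0631] yaw 0.3166
tool yaw 0.3095 tool delta mm [ 4.  -2.7 -0. ]
```

View pics/w1.png

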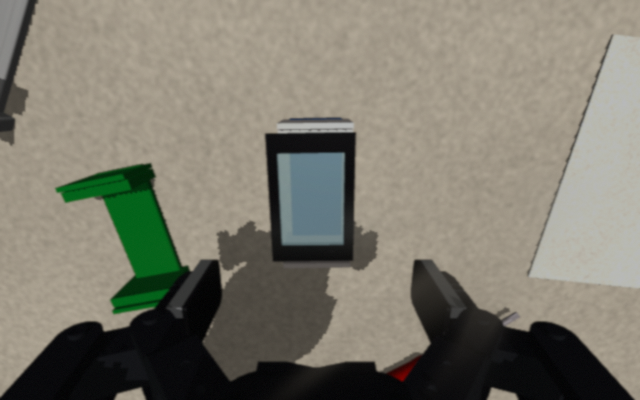

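```bash
python3 -m handwheel '[[0,0,0,0,1]]'
python3 -c "
from h import *
_,_,s=snap('wrist','w2');line(s)"; python3 pane.py w2
```

```text
t: 1.95
eef_pos: [0.5132, -0.2381, 0.1419]
tcp_rot: [-0.0, 0.988, 0.154, -0.0]
wrist_force: [-0.3, -0.4, 0.6]
opening: 0.0854
t 1.95 pos [ 0.5132 -0.2381  0.1419] rot [-0.     0.988  0.154 -0.   ] F [-0.3 -0.4  0.6] op 0.0854
blob [ 264  138   86  122 3954]
c [ 0.5127 -0.2332] size [0.0973 0.0633] yaw 0.3159
tool yaw 0.3098 tool delta mm [ 1.  -4.8 -0. ]
```

```bash
python3 -m handwheel '[[0.23,-0.16,0,-0.4,1],[0,0,1,0,1],[0,0,0.5,0,1],[0,0,0.3,0,1],[0,0,0,0,1]]'; python3 -m handwheel '[[0,0,0,0,1]]'
python3 -c "
from h import *
_,_,s=snap('wrist','w3');line(s)"; python3 pane.py w3
```

```text
t: 2.42
eef_pos: [0.5184, -0.2301, 0.0867]
tcp_rot: [-0.0, 0.987, 0.158, -0.0]
wrist_force: [0.5, -0.1, -0.3]
opening: 0.0857
t: 2.5
eef_pos: [0.5192, -0.2306, 0.0882]
tcp_rot: [0.0, 0.987, 0.158, 0.0]
wrist_force: [0.2, -0.6, 0.4]
opening: 0.086
t 2.5 pos [ 0.5192 -0.2306  0.0882] rot [0.    0.987 0.158 0.   ] F [ 0.2 -0.6  0.4] op 0.086
blob [ 260  163  108   97 4059]
c [ 0.5299 -0.2273] size [0.0611 0.0634] yaw -1.2525
tool yaw 0.318 tool delta mm [11.2  0.2  0. ]
```

View pics/w3.png

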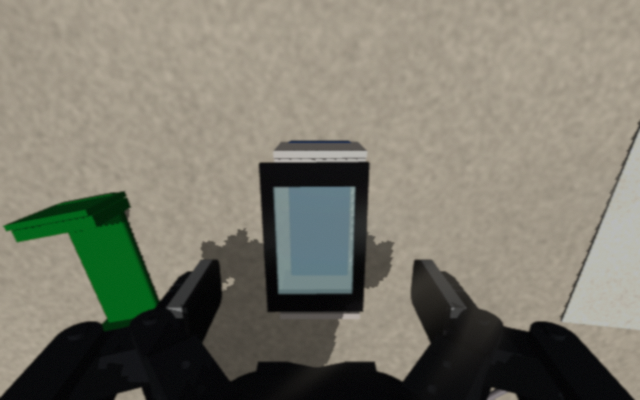

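```bash
python3 -m handwheel '[[0,0,0.7,0,1],[0,0,0.7,0,1],[0,0,0.6,0,1],[0,0,0.34,0,1],[0,0,0,0,1]]'; python3 -m handwheel '[[0,0,0,0,0.65],[0,0,0,0,0.6],[0,0,0,0,0.5],[0,0,0,0,0.5],[0,0,0,0,0.5]]' 40
python3 -c "
from h import *
_,_,s=snap('wrist','w4');line(s)"
```

```text
t: 2.97
eef_pos: [0.518, -0.2304, 0.0161]
tcp_rot: [-0.0, 0.987, 0.158, -0.001]
wrist_force: [-0.5, -0.1, 0.4]
opening: 0.0854
t: 3.38
eef_pos: [0.5196, -0.231, 0.0188]
tcp_rot: [0.001, 0.987, 0.158, 0.001]
wrist_force: [-1.2, 0.8, 7.4]
opening: 0.0629
t 3.38 pos [ 0.5196 -0.231   0.0188] rot [0.001 0.987 0.158 0.001] F [-1.2  0.8  7.4] op 0.0629
```

View pics/w4.png

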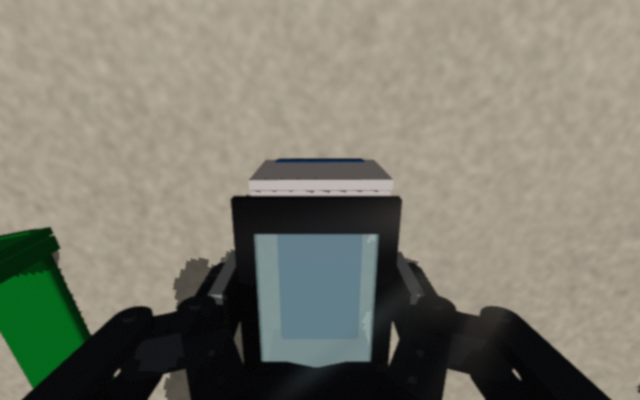

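```bash
python3 -m handwheel '[[0,0,-0.3,0,0.5],[0,0,-0.5,0,0.5],[0,0,-0.5,0,0.5],[0,0,0,0,0.5],[0,0,0,0,0.5]]'; 
python3 -c "
from h import *
_,_,s=snap('wrist','w5');line(s);snap('scene','s5')
p=cv2.imread('pics/s5.png');cv2.imwrite('pics/s5z.png',cv2.resize(p[110:260,200:360],None,fx=5,fy=4))"
```

```text
t: 3.85
eef_pos: [0.5193, -0.231, 0.0574]
tcp_rot: [0.001, 0.987, 0.158, 0.001]
wrist_force: [-0.7, 0.2, -1.0]
opening: 0.0629
t 3.85 pos [ 0.5193 -0.231   0.0574] rot [0.001 0.987 0.158 0.001] F [-0.7  0.2 -1. ] op 0.0629
```

View pics/w5.png

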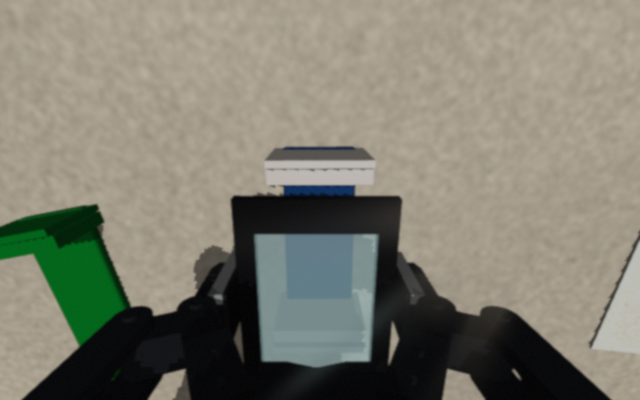

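View pics/s5z.png

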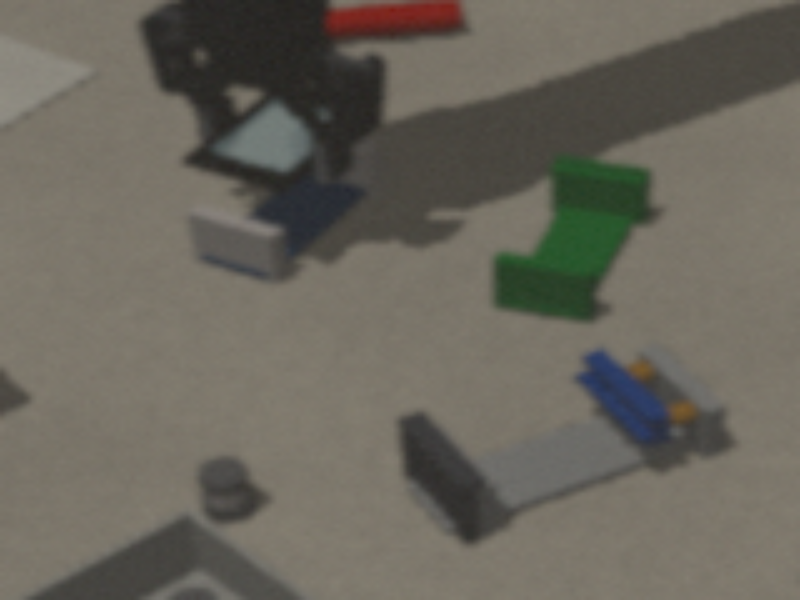

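```bash
python3 -m handwheel '[[0.3,0,0,0,0.5],[0,0,0.5,0,0.5],[0,0,0.5,0,0.5],[0,0,0,0,0.5],[0,0,0,0,0.5]]'; 
python3 -c "
from h import *
_,_,s=snap('wrist','w6');line(s)"
```

```text
t: 4.37
eef_pos: [0.5265, -0.2272, 0.0249]
tcp_rot: [-0.001, 0.987, 0.158, -0.001]
wrist_force: [-0.3, -0.1, -1.1]
opening: 0.0627
t 4.37 pos [ 0.5265 -0.2272  0.0249] rot [-0.001  0.987  0.158 -0.001] F [-0.3 -0.1 -1.1] op 0.0627
```

View pics/w6.png

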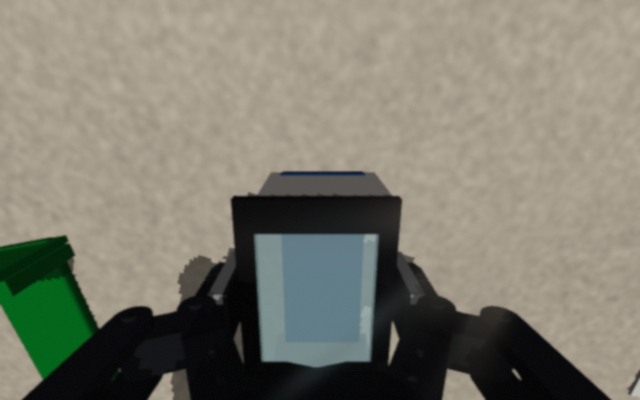

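```bash
python3 -m handwheel '[[0.04,0,0.1,0,0.5],[0,0,0.1,0,0.5],[0,0,0.08,0,0.5],[0,0,0,0,0.5],[0,0,0,0,0.5]]'; 
python3 -c "
from h import *
_,_,s=snap('wrist','w7');line(s)"
```

```text
t: 4.83
eef_pos: [0.5292, -0.2277, 0.0188]
tcp_rot: [0.0, 0.987, 0.158, 0.001]
wrist_force: [-1.2, 0.5, 6.5]
opening: 0.0629
t 4.83 pos [ 0.5292 -0.2277  0.0188] rot [0.    0.987 0.158 0.001] F [-1.2  0.5  6.5] op 0.0629
```

View pics/w7.png

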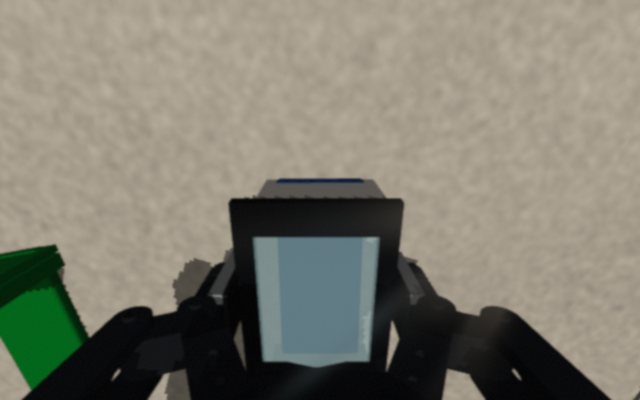

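```bash
cat > tilt.py <<'E'
from h import *
import sys
def tilt(f):
    z=np.load(f'pics/{f}.npz');d=z['d'];s={'eef_pos':z['pos'],'tcp_rot':z['rot']}
    def g(box):
        y0,y1,x0,x1=box;yy,xx=np.mgrid[y0:y1,x0:x1];dd=d[y0:y1,x0:x1];ok=dd>0
        return pts('wrist',np.c_[xx[ok],yy[ok]],dd[ok],s)
    M=R.from_quat(np.array(s['tcp_rot'])[[1,2,3,0]]).as_matrix()
    for name,boxes in {'border':[(206,230,250,385),(206,245,240,248),(206,245,386,394)],'clear':[(245,340,275,355)],'all':[(206,245,240,394),(245,340,262,370)]}.items():
        P=np.vstack([g(b) for b in boxes]); Q=(P-s['eef_pos'])@M; A=np.c_[Q[:,:2],np.ones(len(Q))]
        for _ in range(3):
            k,*_r=np.linalg.lstsq(A,Q[:,2],rcond=None); r=abs(Q[:,2]-A@k); w=r<max(2*np.median(r),.001);A,Q=A[w],Q[w]
        print(name,'slope up +x',(-k[0]).round(4),'slope y',(-k[1]).round(4),'top above TCP at x=0',(-k[2]).round(4),'res',np.median(r).round(5),'x range',Q[:,0].min().round(4),Q[:,0].max().round(4))
for f in sys.argv[1:]: print(f); tilt(f)
E
python3 tilt.py w5 w6 w7
```

```text
w5
border slope up +x 0.0102 slope y -0.0022 top above TCP at x=0 0.0255 res 0.00035 x range 0.0228 0.039
clear slope up +x 0.0013 slope y -0.001 top above TCP at x=0 0.0259 res 0.00034 x range -0.0223 0.0231
all slope up +x 0.0004 slope y -0.002 top above TCP at x=0 0.0259 res 0.00034 x range -0.0223 0.039
w6
border slope up +x 0.0122 slope y -0.0022 top above TCP at x=0 0.0255 res 0.00035 x range 0.0227 0.039
clear slope up +x 0.0008 slope y -0.0019 top above TCP at x=0 0.0259 res 0.00034 x range -0.0224 0.0231
all slope up +x 0.0001 slope y -0.0021 top above TCP at x=0 0.0259 res 0.00034 x range -0.0224 0.039
w7
border slope up +x 0.0842 slope y -0.0018 top above TCP at x=0 0.0258 res 0.00034 x range 0.0237 0.0401
clear slope up +x 0.078 slope y -0.0007 top above TCP at x=0 0.0261 res 0.00033 x range -0.0236 0.0241
all slope up +x 0.077 slope y -0.0015 top above TCP at x=0 0.0261 res 0.00033 x range -0.0236 0.0401
```

```bash
python3 -m handwheel '[[0,0,0.09,0,0.5],[0,0,0.08,0,0.5],[0,0,0,0,0.5],[0,0,0,0,0.5]]'; 
python3 -c "
from h import *
_,_,s=snap('wrist','w8');line(s)";python3 tilt.py w8
```

```text
t: 5.22
eef_pos: [0.5293, -0.2277, 0.0139]
tcp_rot: [0.001, 0.987, 0.158, 0.001]
wrist_force: [-1.7, 0.1, 8.1]
opening: 0.0632
t 5.22 pos [ 0.5293 -0.2277  0.0139] rot [0.001 0.987 0.158 0.001] F [-1.7  0.1  8.1] op 0.0632
w8
border slope up +x 0.1633 slope y -0.0019 top above TCP at x=0 0.028 res 0.00034 x range 0.0258 0.0414
clear slope up +x 0.2038 slope y -0.0023 top above TCP at x=0 0.0267 res 0.0003 x range -0.026 0.0259
all slope up +x 0.2021 slope y -0.0025 top above TCP at x=0 0.0267 res 0.00031 x range -0.026 0.0414
```

```bash
python3 -m handwheel '[[0,0,-0.5,0,0.5],[0,0,-1,0,0.5],[0,0,-1,0,0.5],[0,0,-1,0,0.5],[0,0,-1,0,0.5]]'; 
python3 - <<'E'
from h import *
J=ray('top',[(289,188.5)],.05)[0];S=ray('top',[(296.3,158.5)],.05)[0];print(J,S,np.linalg.norm(S-J),np.arctan2(S[1]-J[1],S[0]-J[0]))
s=robot.get_state();line(s)
u=(S-J)/np.linalg.norm(S-J);tgt=(S+J)/2-u*.06;M=R.from_quat(np.array(s['tcp_rot'])[[1,2,3,0]]).as_matrix()
v=tgt-s['eef_pos'];v[2]=0;print('tgt',tgt,'tool',M.T@v*1000/30)
E
```

```text
t: 5.68
eef_pos: [0.528, -0.2274, 0.1492]
tcp_rot: [0.0, 0.987, 0.158, 0.0]
wrist_force: [1.0, -0.8, -1.5]
opening: 0.0627
[0.52390374 0.04167753 0.05      ] [0.61617534 0.01806743 0.05      ] 0.09524434337862793 -0.2505014652183203
t 5.68 pos [ 0.528  -0.2274  0.1492] rot [0.    0.987 0.158 0.   ] F [ 1.  -0.8 -1.5] op 0.0627
tgt [0.51191225 0.04474587 0.05      ] tool [ 2.32258164e+00 -8.78604622e+00 -4.57702969e-04]
```

```bash
python3 -m handwheel '[[0,0,-0.4,6.5,0.5],[0,0,-0.4,6.5,0.5],[0,0,-0.4,6.5,0.5],[0,0,-0.4,6.5,0.5],[0,0,-0.4,6.5,0.5]]';python3 -m handwheel '[[0,0,0,0,0.5]]'
python3 - <<'E'
from h import *
s=robot.get_state();line(s)
tgt=np.array([.512,.0447,0]);M=R.from_quat(np.array(s['tcp_rot'])[[1,2,3,0]]).as_matrix()
v=tgt-s['eef_pos'];v[2]=0;print('yaw',np.arctan2(M[1,0],M[0,0]),'tool',M.T@v*1000/30)
E
```

```text
t: 6.1
eef_pos: [0.5281, -0.2274, 0.2085]
tcp_rot: [0.0, 0.992, -0.127, 0.0]
wrist_force: [-0.5, 0.5, -0.3]
opening: 0.0629
t: 6.18
eef_pos: [0.5294, -0.2278, 0.2103]
tcp_rot: [0.001, 0.992, -0.127, 0.002]
wrist_force: [0.3, 0.1, -0.4]
opening: 0.0626
t 6.18 pos [ 0.5294 -0.2278  0.2103] rot [ 0.001  0.992 -0.127  0.002] F [ 0.3  0.1 -0.4] op 0.0626
yaw -0.25467683654400175 tool [-2.85128775 -8.644893   -0.01710527]
```

```bash
python3 -m handwheel '[[-0.29,-0.86,0,0,0.5],[-0.29,-0.86,0,0,0.5],[-0.29,-0.86,0,0,0.5],[-0.29,-0.86,0,0,0.5],[-0.29,-0.86,0,0,0.5]]';python3 -m handwheel '[[-0.29,-0.86,0,0,0.5],[-0.29,-0.86,0,0,0.5],[-0.29,-0.86,0,0,0.5],[-0.29,-0.86,0,0,0.5],[-0.29,-0.86,0,0,0.5]]'; python3 -m handwheel '[[0,0,0,0,0.5],[0,0,0,0,0.5],[0,0,0,0,0.5]]'
python3 -c "
from h import *
_,_,s=snap('wrist','w9');line(s)";python3 tilt.py w9
```

```text
t: 6.6
eef_pos: [0.5174, -0.0905, 0.207]
tcp_rot: [0.0, 0.992, -0.122, -0.0]
wrist_force: [0.5, -0.0, -1.9]
opening: 0.063
t: 7.02
eef_pos: [0.5071, 0.0452, 0.2071]
tcp_rot: [0.0, 0.992, -0.122, -0.0]
wrist_force: [0.8, -0.5, -1.2]
opening: 0.0628
t: 7.27
eef_pos: [0.5075, 0.0435, 0.2072]
tcp_rot: [0.0, 0.992, -0.123, -0.0]
wrist_force: [-0.3, -0.8, -1.4]
opening: 0.0632
t 7.27 pos [0.5075 0.0435 0.2072] rot [ 0.     0.992 -0.123 -0.   ] F [-0.3 -0.8 -1.4] op 0.0632
w9
border slope up +x 0.1612 slope y -0.0014 top above TCP at x=0 0.0267 res 0.00035 x range 0.0255 0.0418
clear slope up +x 0.165 slope y -0.002 top above TCP at x=0 0.0266 res 0.00031 x range -0.0247 0.026
all slope up +x 0.1643 slope y -0.0021 top above TCP at x=0 0.0266 res 0.00032 x range -0.0247 0.0418
```

View pics/w9.png

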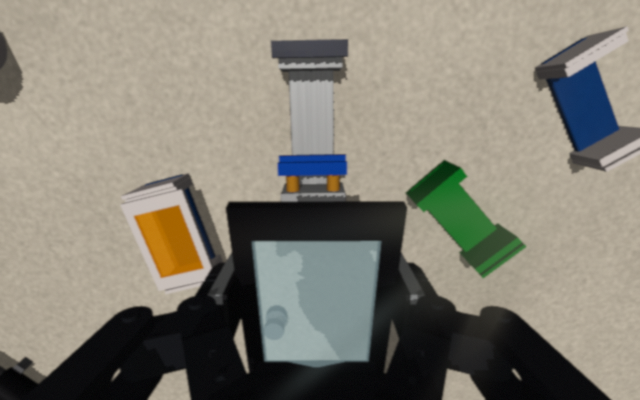

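```bash
cat > nest.py <<'E'
from h import *
import sys
f=sys.argv[1];y1=int(sys.argv[2]) if len(sys.argv)>2 else 175
z=np.load(f'pics/{f}.npz');d=z['d'];p=z['p'].astype(int);s={'eef_pos':z['pos'],'tcp_rot':z['rot']}
yy,xx=np.mgrid[0:400,0:640];P=pts('wrist',np.c_[xx.ravel(),yy.ravel()],d.ravel(),s).reshape(400,640,3)
reg=np.zeros((400,640),bool);reg[20:y1,255:370]=1
Z=P[:,:,2];blue=(p[:,:,2]>p[:,:,0]*1.8)&(p[:,:,2]>60)
top=reg&(Z>.048)&(Z<.06)
def ana(m,h,n):
    k=cv2.connectedComponentsWithStats(m.astype('uint8'));i=1+np.argmax(k[2][1:,4]);m=k[1]==i;x,y,w,hh,a=k[2][i];print(n,'blob',k[2][i],'median z',np.median(Z[m]).round(4))
    c=max(cv2.findContours(m.astype('uint8'),cv2.RETR_EXTERNAL,cv2.CHAIN_APPROX_NONE)[0],key=len)[:,0]
    Q=ray('wrist',c.astype(float),h,s)[:,:2];r=cv2.minAreaRect(Q.astype(np.float32));b=cv2.boxPoints(r)
    # column-wise top and bottom edge
    xs=range(x+4,x+w-4);E=[]
    for nm,fn,o in (('far',np.min,-.5),('near',np.max,.5)):
        uv=[(c_,fn(np.where(m[:,c_])[0])+o) for c_ in xs];L=ray('wrist',uv,h,s)[:,:2]
        q=cv2.fitLine(L.astype(np.float32),cv2.DIST_HUBER,0,.001,.01).ravel();print('  ',nm,'mid',L.mean(0).round(4),'dir-normal yaw',np.arctan(-q[0]/q[1]).round(4));E.append(L.mean(0))
    rows=range(y+2,y+hh-2)
    l=ray('wrist',[(np.min(np.where(m[v])[0])-.5,v) for v in rows],h,s)[:,:2];rr=ray('wrist',[(np.max(np.where(m[v])[0])+.5,v) for v in rows],h,s)[:,:2]
    print('   rect c',np.round(r[0],4),'size',np.round(r[1],4),'left',l.mean(0).round(4),'right',rr.mean(0).round(4),'mid',((l.mean(0)+rr.mean(0))/2).round(4)); return E,(l.mean(0)+rr.mean(0))/2
Ej,cj=ana(top&blue,.054,'jaw')
Es,cs=ana(top&~blue,.053,'steel')
v=cs-cj;print('nest yaw by mids',np.arctan2(v[1],v[0]).round(4))
M=R.from_quat(np.array(s['tcp_rot'])[[1,2,3,0]]).as_matrix();print('tool yaw',np.arctan2(M[1,0],M[0,0]).round(4))
np.savez('nest.npz',cj=cj,cs=cs,Ej=Ej,Es=Es)
E
python3 nest.py w9
```

```text
jaw blob [278 161  69  14 918] median z 0.0537
   far mid [0.5304 0.0408] dir-normal yaw -0.223
   near mid [0.5182 0.0439] dir-normal yaw -0.2468
   rect c [0.5245 0.0424] size [0.0627 0.0121] left [0.5323 0.073 ] right [0.5168 0.0116] mid [0.5246 0.0423]
steel blob [ 270   39   78   19 1372] median z 0.0527
   far mid [0.6289 0.0186] dir-normal yaw -0.2305
   near mid [0.6158 0.022 ] dir-normal yaw -0.2285
   rect c [0.6223 0.0202] size [0.0637 0.0135] left [0.6303 0.051 ] right [ 0.6146 -0.0111] mid [0.6225 0.02  ]
nest yaw by mids -0.2244
tool yaw -0.2472
```

```bash
python3 -m handwheel '[[0,0,0,-1.1,0.5],[0.9,-0.03,0,0,0.5],[0.9,-0.03,0,0,0.5],[0.7,-0.04,0,0,0.5],[0.27,0,0,0,0.5]]'; python3 -m handwheel '[[0,0,0.8,0,0.5],[0,0,0.8,0,0.5],[0,0,0.8,0,0.5],[0,0,0,0,0.5],[0,0,0,0,0.5]]'
cat > rel.py <<'E'
from h import *
import sys
O=np.array([.5726,.0315]);Y=-.228
def rel(s):
    u=np.array([np.cos(Y),np.sin(Y)]);v=np.array([-u[1],u[0]]);e=np.array(s['eef_pos']);w=e[:2]-O
    M=R.from_quat(np.array(s['tcp_rot'])[[1,2,3,0]]).as_matrix()
    print('in nest x %.1f y %.1f z %.1f mm yaw err %.4f'%(w@u*1e3,w@v*1e3,e[2]*1e3,np.arctan2(M[1,0],M[0,0])-Y))
if __name__=='__main__':
    if len(sys.argv)>1: _,_,s=snap('wrist',sys.argv[1])
    else: s=robot.get_state()
    line(s);rel(s)
E
python3 rel.py w10; python3 tilt.py w10
```

```text
t: 7.73
eef_pos: [0.5917, 0.0259, 0.2072]
tcp_rot: [0.0, 0.993, -0.116, 0.001]
wrist_force: [0.4, -0.1, 0.2]
opening: 0.0629
t: 8.15
eef_pos: [0.588, 0.0273, 0.1348]
tcp_rot: [0.0, 0.993, -0.115, -0.002]
wrist_force: [0.5, -0.3, -0.9]
opening: 0.0627
t 8.15 pos [0.588  0.0273 0.1348] rot [ 0.     0.993 -0.115 -0.002] F [ 0.5 -0.3 -0.9] op 0.0627
in nest x 16.0 y -0.6 z 134.8 mm yaw err -0.0023
w10
border slope up +x 0.1599 slope y -0.0015 top above TCP at x=0 0.0267 res 0.00035 x range 0.0254 0.0418
clear slope up +x 0.1655 slope y -0.002 top above TCP at x=0 0.0266 res 0.0003 x range -0.0248 0.0259
all slope up +x 0.1644 slope y -0.0023 top above TCP at x=0 0.0266 res 0.00031 x range -0.0248 0.0418
```

View pics/w10.png

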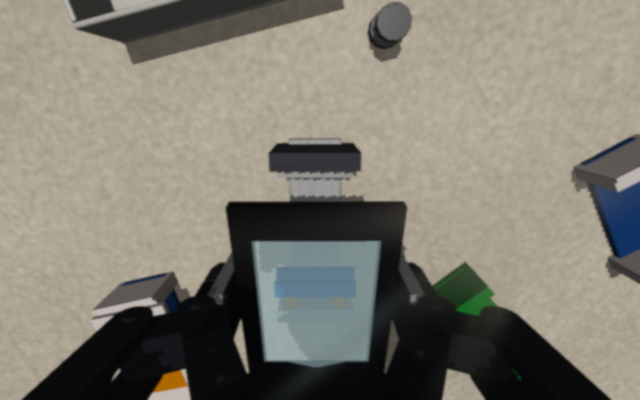

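```bash
python3 - <<'E'
from h import *
z=np.load('pics/w10.npz');p=z['p'].astype(int);d=z['d'];s={'eef_pos':z['pos'],'tcp_rot':z['rot']}
print('col315',[(v,*p[v,300]) for v in range(140,182,2)]);print([(v,*p[v,300]) for v in range(196,206)]);print([(v,*p[v,330]) for v in range(260,302,2)])
c=cv2.resize(cv2.imread('pics/w10.png')[130:310,225:415],None,fx=4,fy=3.3);cv2.imwrite('pics/w10z.png',c)
O=np.array([.5726,.0315]);Y=-.228;u=np.array([np.cos(Y),np.sin(Y)]);v=np.array([-u[1],u[0]])
for r in [(315,143),(315,153),(315,172)]:
  w=ray('wrist',[r],.053,s)[0,:2]-O;print('steel',r,w@u,w@v, pts('wrist',[r],d[r[1],r[0]],s).round(4))
for r in [(275,281),(356,281),(315,267),(315,296)]:
  w=ray('wrist',[r],.054,s)[0,:2]-O;print('jaw',r,w@u,w@v)
E
```

```text
col315 [(140, np.int64(139), np.int64(139), np.int64(137)), (142, np.int64(151), np.int64(150), np.int64(148)), (144, np.int64(90), np.int64(90), np.int64(89)), (146, np.int64(26), np.int64(25), np.int64(27)), (148, np.int64(22), np.int64(22), np.int64(26)), (150, np.int64(22), np.int64(23), np.int64(24)), (152, np.int64(33), np.int64(34), np.int64(36)), (154, np.int64(53), np.int64(52), np.int64(57)), (156, np.int64(54), np.int64(54), np.int64(59)), (158, np.int64(54), np.int64(53), np.int64(59)), (160, np.int64(52), np.int64(52), np.int64(56)), (162, np.int64(51), np.int64(52), np.int64(57)), (164, np.int64(51), np.int64(52), np.int64(56)), (166, np.int64(52), np.int64(52), np.int64(57)), (168, np.int64(51), np.int64(51), np.int64(56)), (170, np.int64(52), np.int64(53), np.int64(57)), (172, np.int64(85), np.int64(85), np.int64(85)), (174, np.int64(140), np.int64(140), np.int64(138)), (176, np.int64(143), np.int64(142), np.int64(141)), (178, np.int64(113), np.int64(112), np.int64(112)), (180, np.int64(145), np.int64(144), np.int64(143))]
[(196, np.int64(99), np.int64(98), np.int64(9
[... 1312 characters left out ...]
43)), (294, np.int64(98), np.int64(125), np.int64(143)), (296, np.int64(99), np.int64(125), np.int64(141)), (298, np.int64(113), np.int64(132), np.int64(136)), (300, np.int64(113), np.int64(131), np.int64(133))]
steel (315, 143) 0.06431748390581948 -0.0006600422499080372 [[0.6291 0.0178 0.0071]]
steel (315, 153) 0.05749859612327514 -0.0006408815291447191 [[0.6283 0.0179 0.0522]]
steel (315, 172) 0.04418820140778613 -0.0006034800108141432 [[0.6125 0.0217 0.039 ]]
jaw (275, 281) -0.04176822687148077 0.030639206064232722
jaw (356, 281) -0.041913704645984914 -0.03214773014528395
jaw (315, 267) -0.029671035549073074 -0.0003980799643475286
jaw (315, 296) -0.05528233594309976 -0.0003261135394869663
```

View pics/w10z.png

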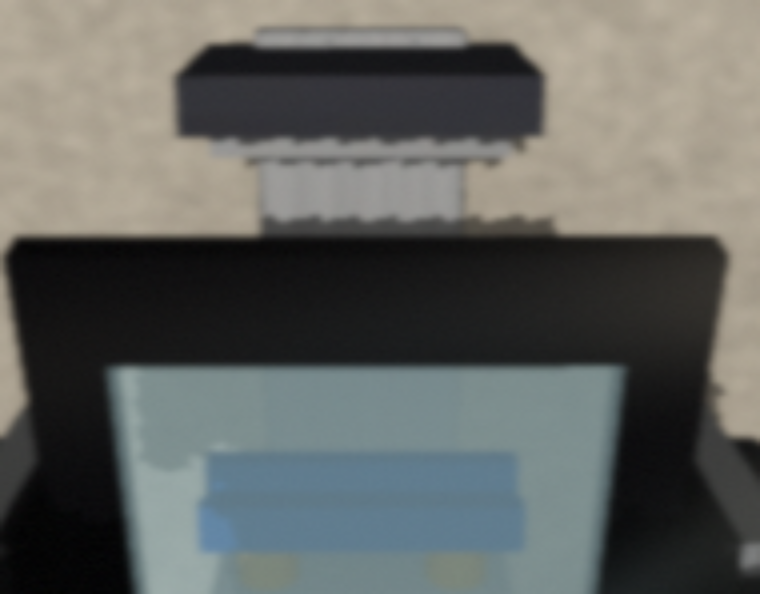

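```bash
python3 - <<'E'
from h import *
z=np.load('pics/w10.npz');s={'eef_pos':z['pos'],'tcp_rot':z['rot']}
M=R.from_quat(np.array(s['tcp_rot'])[[1,2,3,0]]).as_matrix()
print((ray('wrist',[(315,201.3)],.1683,s)[0]-s['eef_pos'])@M)
E
python3 rel.py
```

```text
[ 0.04348479  0.00023146 -0.0336684 ]
t 8.2 pos [0.5892 0.0276 0.1362] rot [ 0.     0.993 -0.115 -0.   ] F [-0.4  0.1 -0.8] op 0.0632
in nest x 17.1 y -0.1 z 136.2 mm yaw err -0.0024
```

```bash
python3 -m handwheel '[[-0.05,0,0.8,0,0.5],[0,0,0.8,0,0.5],[0,0,0.6,0,0.5],[0,0,0.4,0,0.5],[0,0,0.2,0,0.5]]'; python3 -m handwheel '[[0,0,0.1,0,0.5],[0,0,0,0,0.5],[0,0,0,0,0.5],[0,0,0,0,0.5]]'
python3 rel.py w11;python3 tilt.py w11
```

```text
t: 8.62
eef_pos: [0.588, 0.0282, 0.0515]
tcp_rot: [0.0, 0.993, -0.115, 0.0]
wrist_force: [-0.2, -0.1, -0.7]
opening: 0.0631
t: 8.95
eef_pos: [0.5886, 0.0284, 0.0498]
tcp_rot: [-0.0, 0.993, -0.115, 0.001]
wrist_force: [-0.0, 0.9, -0.5]
opening: 0.0627
t 8.95 pos [0.5886 0.0284 0.0498] rot [-0.     0.993 -0.115  0.001] F [-0.   0.9 -0.5] op 0.0627
in nest x 16.3 y 0.6 z 49.8 mm yaw err -0.0024
w11
border slope up +x 0.161 slope y -0.0036 top above TCP at x=0 0.0267 res 0.00035 x range 0.0256 0.0418
clear slope up +x 0.1656 slope y -0.0028 top above TCP at x=0 0.0266 res 0.00031 x range -0.0249 0.026
all slope up +x 0.1644 slope y -0.0026 top above TCP at x=0 0.0266 res 0.00032 x range -0.0248 0.0418
```

View pics/w11.png

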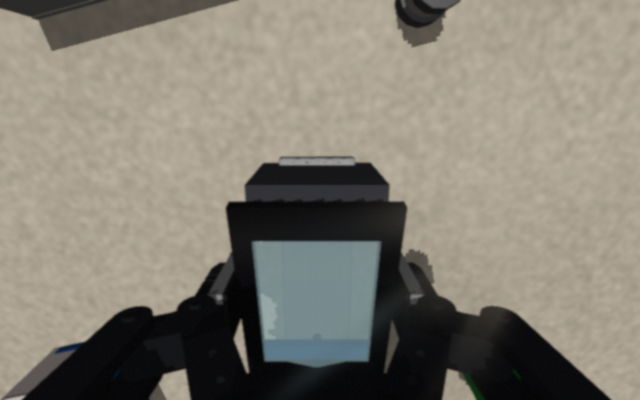

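```bash
python3 - <<'E'
from h import *
z=np.load('pics/w11.npz');s={'eef_pos':z['pos'],'tcp_rot':z['rot']}
O=np.array([.5726,.0315]);Y=-.228;u=np.array([np.cos(Y),np.sin(Y)]);v=np.array([-u[1],u[0]])
for r,h in [((317,184.5),.053),((247,193),.053),((388,193),.053),((315,339),.040)]:
  w=ray('wrist',[r],h,s)[0,:2]-O;print(r,w@u,w@v)
E
python3 -m handwheel '[[0,0,0.3,0,0.5],[0,0,0.25,0,0.5],[0,0,0.12,0,0.5],[0,0,0,0,0.5],[0,0,0,0,0.5]]'; python3 rel.py w12; python3 tilt.py w12
python3 -c "
from h import *
snap('scene','s12')
p=cv2.imread('pics/s12.png');cv2.imwrite('pics/s12z.png',cv2.resize(p[140:260,250:370],None,fx=6,fy=5,interpolation=cv2.INTER_CUBIC))"
```

```text
(317, 184.5) 0.05781785962274277 -0.0005135480639704823
(247, 193) 0.05398904473017365 0.030478400892075163
(388, 193) 0.05388302050131459 -0.03192702690969143
(315, 339) -0.03506064066701496 0.0006763641223953654
t: 9.42
eef_pos: [0.5874, 0.0283, 0.0279]
tcp_rot: [0.0, 0.993, -0.115, -0.001]
wrist_force: [0.3, 0.1, -1.1]
opening: 0.063
t 9.42 pos [0.5874 0.0283 0.0279] rot [ 0.     0.993 -0.115 -0.001] F [ 0.3  0.1 -1.1] op 0.063
in nest x 15.1 y 0.2 z 27.9 mm yaw err -0.0023
w12
border slope up +x 0.1554 slope y -0.0017 top above TCP at x=0 0.0268 res 0.00034 x range 0.0255 0.0418
clear slope up +x 0.1653 slope y -0.0033 top above TCP at x=0 0.0266 res 0.00031 x range -0.0248 0.0258
all slope up +x 0.1644 slope y -0.0023 top above TCP at x=0 0.0266 res 0.00032 x range -0.0248 0.0418
```

View pics/s12z.png

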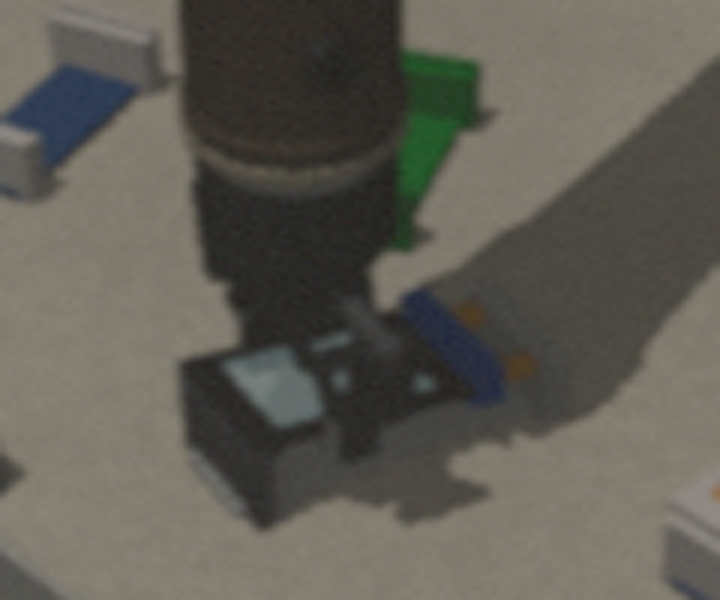

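View pics/w12.png

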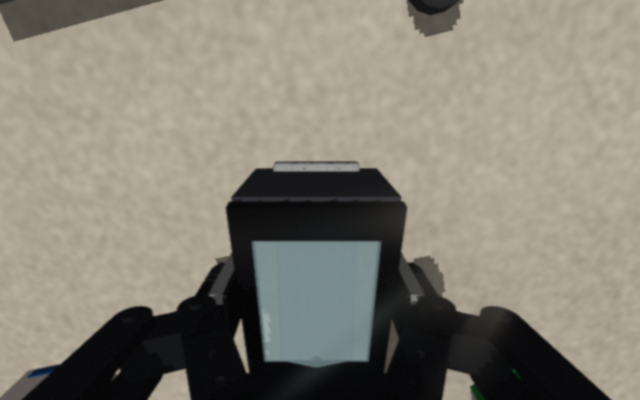

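```bash
python3 -m handwheel '[[0,0,0,0,0.5]]'; python3 rel.py
```

```text
t: 9.6
eef_pos: [0.5879, 0.0284, 0.0286]
tcp_rot: [-0.0, 0.993, -0.115, 0.0]
wrist_force: [0.5, 0.3, -1.0]
opening: 0.0631
t 9.6 pos [0.5879 0.0284 0.0286] rot [-0.     0.993 -0.115  0.   ] F [ 0.5  0.3 -1. ] op 0.0631
in nest x 15.6 y 0.4 z 28.6 mm yaw err -0.0023
```

```bash
python3 -m handwheel '[[0,0,-0.03,0,0.5],[-0.12,0,0,0,0.5],[-0.12,0,0,0,0.5],[-0.1,0,0,0,0.5],[0,0,0,0,0.5]]';  python3 -m handwheel '[[0,0,0,0,0.5],[0,0,0,0,0.5]]'; python3 rel.py w13; python3 tilt.py w13
```

```text
t: 10.02
eef_pos: [0.5785, 0.0305, 0.03]
tcp_rot: [-0.0, 0.993, -0.115, 0.001]
wrist_force: [3.1, -0.7, -0.9]
opening: 0.0627
t: 10.18
eef_pos: [0.5787, 0.0305, 0.0298]
tcp_rot: [-0.0, 0.993, -0.115, 0.001]
wrist_force: [5.7, -2.6, -1.1]
opening: 0.0629
t 10.18 pos [0.5787 0.0305 0.0298] rot [-0.     0.993 -0.115  0.001] F [ 5.7 -2.6 -1.1] op 0.0629
in nest x 6.2 y 0.4 z 29.8 mm yaw err -0.0026
w13
border slope up +x 0.163 slope y -0.0025 top above TCP at x=0 0.0267 res 0.00033 x range 0.0255 0.0418
clear slope up +x 0.1679 slope y -0.0017 top above TCP at x=0 0.0266 res 0.00031 x range -0.0249 0.0259
all slope up +x 0.167 slope y -0.0022 top above TCP at x=0 0.0266 res 0.00032 x range -0.0249 0.0418
```

```bash
python3 -m handwheel '[[-0.08,0,0,0,0.5],[-0.08,0,0,0,0.5],[-0.07,0,0,0,0.5],[0,0,0,0,0.5],[0,0,0,0,0.5]]';python3 rel.py;  python3 -m handwheel '[[0,0,0,0,0.5],[0,0,0,0,0.5]]'; python3 rel.py w14; python3 tilt.py w14
```

```text
t: 10.65
eef_pos: [0.5726, 0.0319, 0.0299]
tcp_rot: [-0.0, 0.993, -0.115, 0.001]
wrist_force: [6.4, -1.8, -1.2]
opening: 0.0629
t 10.65 pos [0.5726 0.0319 0.0299] rot [-0.     0.993 -0.115  0.001] F [ 6.4 -1.8 -1.2] op 0.0629
in nest x -0.1 y 0.4 z 29.9 mm yaw err -0.0026
t: 10.82
eef_pos: [0.5727, 0.0319, 0.0299]
tcp_rot: [-0.0, 0.993, -0.115, 0.001]
wrist_force: [6.1, -2.1, -0.9]
opening: 0.0627
t 10.82 pos [0.5727 0.0319 0.0299] rot [-0.     0.993 -0.115  0.001] F [ 6.1 -2.1 -0.9] op 0.0627
in nest x -0.0 y 0.4 z 29.9 mm yaw err -0.0027
w14
border slope up +x 0.1639 slope y -0.0026 top above TCP at x=0 0.0267 res 0.00035 x range 0.0255 0.0419
clear slope up +x 0.169 slope y -0.0016 top above TCP at x=0 0.0266 res 0.00031 x range -0.0249 0.026
all slope up +x 0.1681 slope y -0.0018 top above TCP at x=0 0.0266 res 0.00032 x range -0.0249 0.0419
```

View pics/w14.png

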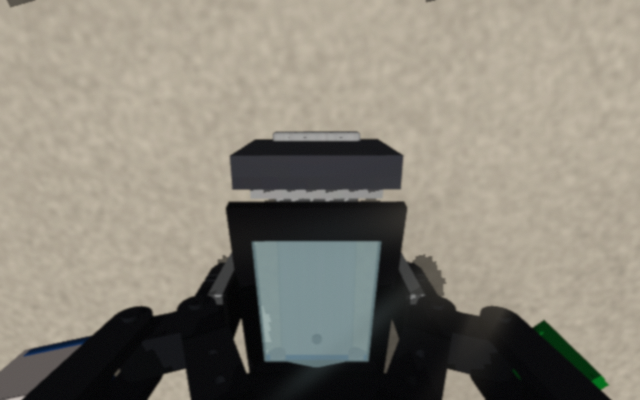

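```bash
python3 - <<'E'
from h import *
z=np.load('pics/w14.npz');s={'eef_pos':z['pos'],'tcp_rot':z['rot']};p=z['p'].astype(int)
M=R.from_quat(np.array(s['tcp_rot'])[[1,2,3,0]]).as_matrix()
print([(v,p[v,315,0]) for v in range(184,206)])
print((ray('wrist',[(240,189)],.053,s)[0]-s['eef_pos'])@M,(ray('wrist',[(315,201.3)],s['eef_pos'][2]+.0337,s)[0]-s['eef_pos'])@M)
E
python3 -m handwheel '[[-0.05,0,0,0,0.5],[0,0,0,0,0.5],[0,0,0,0,0.5],[0,0,0,0,0.5]]';python3 rel.py
```

```text
[(184, np.int64(53)), (185, np.int64(52)), (186, np.int64(53)), (187, np.int64(54)), (188, np.int64(55)), (189, np.int64(71)), (190, np.int64(102)), (191, np.int64(135)), (192, np.int64(149)), (193, np.int64(151)), (194, np.int64(152)), (195, np.int64(152)), (196, np.int64(151)), (197, np.int64(145)), (198, np.int64(125)), (199, np.int64(96)), (200, np.int64(72)), (201, np.int64(47)), (202, np.int64(25)), (203, np.int64(14)), (204, np.int64(11)), (205, np.int64(12))]
[ 0.04496468 -0.0281703  -0.0229703 ] [ 0.04345655  0.00023077 -0.0335782 ]
t: 11.2
eef_pos: [0.5715, 0.0322, 0.03]
tcp_rot: [-0.0, 0.993, -0.115, 0.002]
wrist_force: [6.5, -2.5, -0.9]
opening: 0.0629
t 11.2 pos [0.5715 0.0322 0.03  ] rot [-0.     0.993 -0.115  0.002] F [ 6.5 -2.5 -0.9] op 0.0629
in nest x -1.3 y 0.4 z 30.0 mm yaw err -0.0028
```

```bash
python3 -m handwheel '[[0,0,0.07,0,0.5],[0,0,0.07,0,0.5],[0,0,0.06,0,0.5],[0,0,0,0,0.5],[0,0,0,0,0.5]]';python3 rel.py w15; python3 tilt.py w15
```

```text
t: 11.62
eef_pos: [0.572, 0.0323, 0.0245]
tcp_rot: [-0.0, 0.993, -0.115, 0.002]
wrist_force: [7.3, -2.0, 4.5]
opening: 0.0628
t 11.62 pos [0.572  0.0323 0.0245] rot [-0.     0.993 -0.115  0.002] F [ 7.3 -2.   4.5] op 0.0628
in nest x -0.8 y 0.6 z 24.5 mm yaw err -0.0029
w15
border slope up +x 0.1285 slope y -0.0032 top above TCP at x=0 0.0261 res 0.00034 x range 0.0247 0.0413
clear slope up +x 0.1142 slope y -0.0023 top above TCP at x=0 0.0267 res 0.00032 x range -0.0234 0.0253
all slope up +x 0.1131 slope y -0.0025 top above TCP at x=0 0.0267 res 0.00033 x range -0.0235 0.0413
```

View pics/w15.png

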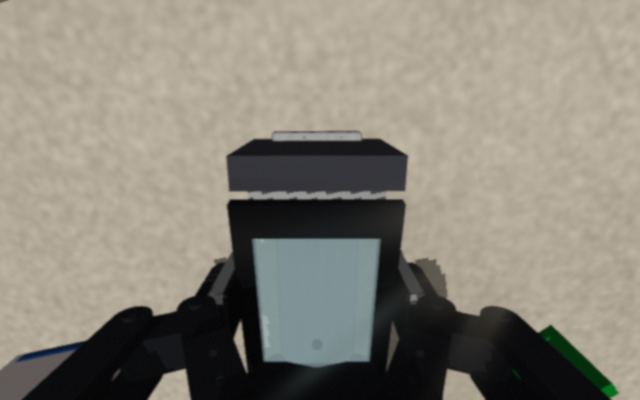

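```bash
python3 -m handwheel '[[-0.03,0,0.03,0,0.5],[0,0,0.06,0,0.5],[0,0,0.06,0,0.5],[0,0,0,0,0.5],[0,0,0,0,0.5]]';python3 rel.py w16; python3 tilt.py w16
```

```text
t: 12.08
eef_pos: [0.5713, 0.0325, 0.0202]
tcp_rot: [-0.0, 0.993, -0.115, 0.002]
wrist_force: [7.9, -1.8, 5.5]
opening: 0.0624
t 12.08 pos [0.5713 0.0325 0.0202] rot [-0.     0.993 -0.115  0.002] F [ 7.9 -1.8  5.5] op 0.0624
in nest x -1.4 y 0.7 z 20.2 mm yaw err -0.0029
w16
border slope up +x 0.0522 slope y -0.0001 top above TCP at x=0 0.0265 res 0.00034 x range 0.0242 0.0404
clear slope up +x 0.0408 slope y -0.0019 top above TCP at x=0 0.0269 res 0.00033 x range -0.0218 0.0245
all slope up +x 0.0411 slope y -0.0008 top above TCP at x=0 0.0269 res 0.00034 x range -0.0218 0.0404
```

View pics/w16.png

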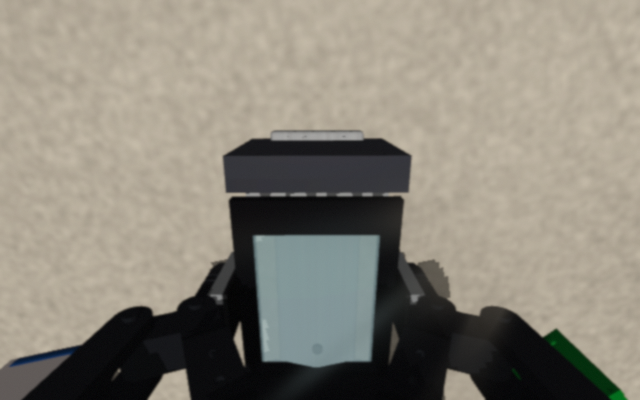

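```bash
python3 -m handwheel '[[0,0,0.05,0,0.5],[0,0,0.04,0,0.5],[0,0,0,0,0.5],[0,0,0,0,0.5]]';python3 rel.py w17; python3 tilt.py w17
```

```text
t: 12.47
eef_pos: [0.5715, 0.0324, 0.0176]
tcp_rot: [-0.0, 0.993, -0.115, 0.002]
wrist_force: [8.3, -1.5, 6.2]
opening: 0.0626
t 12.47 pos [0.5715 0.0324 0.0176] rot [-0.     0.993 -0.115  0.002] F [ 8.3 -1.5  6.2] op 0.0626
in nest x -1.3 y 0.7 z 17.6 mm yaw err -0.0030
w17
border slope up +x 0.009 slope y 0.0004 top above TCP at x=0 0.0267 res 0.00036 x range 0.0237 0.0399
clear slope up +x -0.0021 slope y -0.0012 top above TCP at x=0 0.0271 res 0.00034 x range -0.0208 0.0242
all slope up +x -0.0025 slope y 0.0007 top above TCP at x=0 0.0271 res 0.00034 x range -0.0208 0.0399
```

```bash
python3 -m handwheel '[[0.06,0,-0.015,0,0.5],[0.07,0,0,0,0.5],[0.07,0,0,0,0.5],[0,0,0,0,0.5],[0,0,0,0,0.5]]';python3 rel.py w18; python3 tilt.py w18
```

```text
t: 12.93
eef_pos: [0.5764, 0.0313, 0.0177]
tcp_rot: [-0.0, 0.993, -0.115, 0.002]
wrist_force: [5.8, -1.6, 4.6]
opening: 0.0628
t 12.93 pos [0.5764 0.0313 0.0177] rot [-0.     0.993 -0.115  0.002] F [ 5.8 -1.6  4.6] op 0.0628
in nest x 3.8 y 0.6 z 17.7 mm yaw err -0.0028
w18
border slope up +x 0.0505 slope y -0.0009 top above TCP at x=0 0.0254 res 0.00033 x range 0.0248 0.0388
clear slope up +x 0.0011 slope y 0.0006 top above TCP at x=0 0.0271 res 0.00034 x range -0.0209 0.0242
all slope up +x 0.0065 slope y 0.0001 top above TCP at x=0 0.0271 res 0.00032 x range -0.021 0.0388
```

View pics/w18.png

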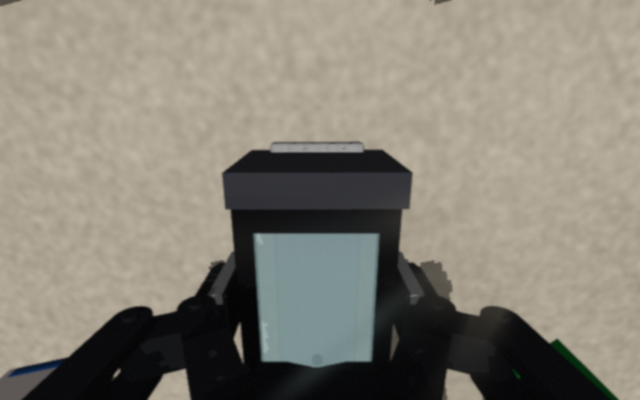

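```bash
python3 -m handwheel '[[0.06,0,0,0,0.5],[0,0,0,0,0.5],[0,0,0,0,0.5]]';python3 rel.py; python3 -m handwheel '[[0,0,0,0,0.77],[0,0,0,0,0.8],[0,0,0,0,0.9],[0,0,0,0,1],[0,0,0,0,1]]'; python3 rel.py w19; python3 tilt.py w19
```

```text
t: 13.23
eef_pos: [0.5778, 0.0309, 0.0176]
tcp_rot: [-0.0, 0.993, -0.115, 0.001]
wrist_force: [3.8, -1.8, 5.3]
opening: 0.0629
t 13.23 pos [0.5778 0.0309 0.0176] rot [-0.     0.993 -0.115  0.001] F [ 3.8 -1.8  5.3] op 0.0629
in nest x 5.2 y 0.6 z 17.6 mm yaw err -0.0027
t: 13.65
eef_pos: [0.5757, 0.0311, 0.0162]
tcp_rot: [0.0, 0.993, -0.115, -0.001]
wrist_force: [-0.3, 0.9, 1.1]
opening: 0.0852
t 13.65 pos [0.5757 0.0311 0.0162] rot [ 0.     0.993 -0.115 -0.001] F [-0.3  0.9  1.1] op 0.0852
in nest x 3.1 y 0.3 z 16.2 mm yaw err -0.0022
w19
border slope up +x 0.0974 slope y -0.0022 top above TCP at x=0 0.0253 res 0.00034 x range 0.0263 0.0392
clear slope up +x 0.0036 slope y -0.0009 top above TCP at x=0 0.0285 res 0.00034 x range -0.0197 0.0249
all slope up +x 0.0098 slope y -0.0014 top above TCP at x=0 0.0285 res 0.00031 x range -0.0197 0.0392
```

View pics/w19.png

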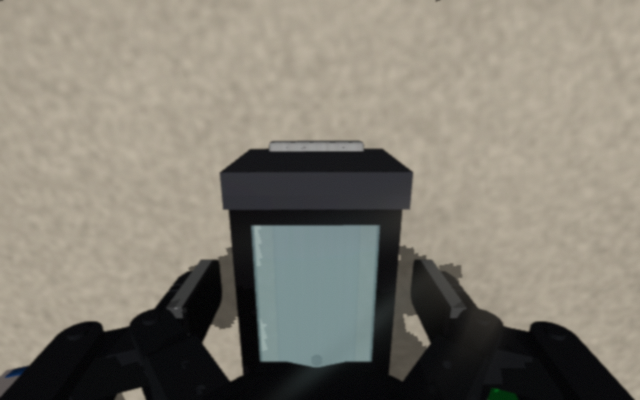

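```bash
python3 -m handwheel '[[0,0,-0.2,0,1],[0,0,-0.5,0,1],[0,0,-1,0,1],[0,0,-1,0,1],[0,0,-1,0,1]]'; python3 -m handwheel '[[0,0,-1,0,1],[-0.7,0,-0.6,0,1],[-0.7,0,0,0,1],[0,0,0,0,1],[0,0,0,0,1]]';python3 -m handwheel '[[0,0,0,0,1]]'; python3 rel.py w20
```

```text
t: 14.12
eef_pos: [0.5759, 0.031, 0.129]
tcp_rot: [0.0, 0.993, -0.115, -0.0]
wrist_force: [1.7, -0.1, -0.5]
opening: 0.0853
t: 14.53
eef_pos: [0.535, 0.0408, 0.1766]
tcp_rot: [0.0, 0.993, -0.115, 0.001]
wrist_force: [0.3, 0.2, 0.8]
opening: 0.0857
t: 14.62
eef_pos: [0.5358, 0.0404, 0.1759]
tcp_rot: [0.0, 0.993, -0.115, 0.0]
wrist_force: [0.1, -1.0, -0.3]
opening: 0.0853
t 14.62 pos [0.5358 0.0404 0.1759] rot [ 0.     0.993 -0.115  0.   ] F [ 0.1 -1.  -0.3] op 0.0853
in nest x -37.8 y 0.3 z 175.9 mm yaw err -0.0024
```

View pics/w20.png

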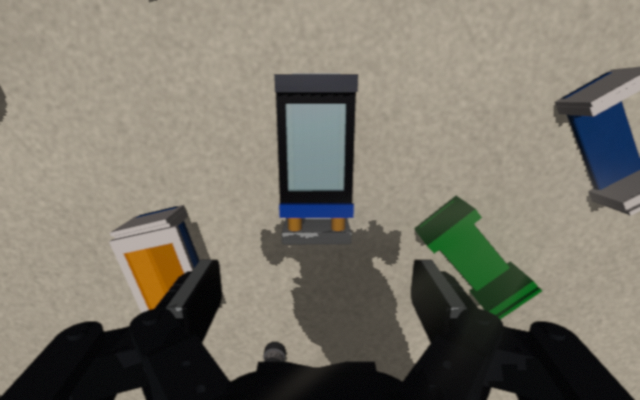

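```bash
python3 - <<'E'
from h import *
z=np.load('pics/w20.npz');p=z['p'].astype(int);d=z['d'];s={'eef_pos':z['pos'],'tcp_rot':z['rot']}
O=np.array([.5726,.0315]);Y=-.228;u=np.array([np.cos(Y),np.sin(Y)]);v=np.array([-u[1],u[0]])
m=np.zeros((400,640),'uint8');m[96:200,282:350]=(p[96:200,282:350].max(2)>80)
n,l,st,_=cv2.connectedComponentsWithStats(m);i=1+np.argmax(st[1:,4]);print(st[i])
c=max(cv2.findContours((l==i).astype('uint8'),cv2.RETR_EXTERNAL,cv2.CHAIN_APPROX_NONE)[0],key=len)[:,0].astype(float)
r=cv2.minAreaRect(ray('wrist',c,.045,s)[:,:2].astype(np.float32));w=np.array(r[0])-O;b=cv2.boxPoints(r);e=max([b[1]-b[0],b[2]-b[1]],key=np.linalg.norm)
a=(np.arctan2(e[1],e[0])+np.pi/2)%np.pi-np.pi/2
print('clear centre in nest mm',w@u*1e3,w@v*1e3,'size',r[1],'yaw err',a-Y)
yy,xx=np.mgrid[97:200,284:348];dd=d[97:200,284:348];P=pts('wrist',np.c_[xx.ravel(),yy.ravel()],dd.ravel(),s)
ok=abs(P[:,2]-.045)<.004;P=P[ok];w=P[:,:2]-O;A=np.c_[w@u,w@v,np.ones(len(P))];k=np.linalg.lstsq(A,P[:,2],rcond=None)[0];print('plane slopes, top z',k,len(P))
for nm,r_,h in [('steel inner',(317,92.5),.053),('jaw tip',(317,204.5),.054),('jaw back',(317,216.5),.054)]:
  q=ray('wrist',[r_],h,s)[0,:2]-O;print(nm,q@u)
E
python3 -c "
from h import *
snap('scene','s20');snap('top','t20')
p=cv2.imread('pics/s20.png');cv2.imwrite('pics/s20z.png',cv2.resize(p[170:260,260:380],None,fx=6,fy=6,interpolation=cv2.INTER_CUBIC))"
```

```text
[ 286  104   60   87 5025]
clear centre in nest mm -0.3379091852585116 0.10695195161844097 size (0.04850143566727638, 0.07148060947656631) yaw err -0.002003476
plane slopes, top z [ 0.00069363 -0.00029613  0.04473721] 6567
steel inner 0.04402602104826943
jaw tip -0.046355212687548566
jaw back -0.05720491856454725
```

View pics/s20z.png

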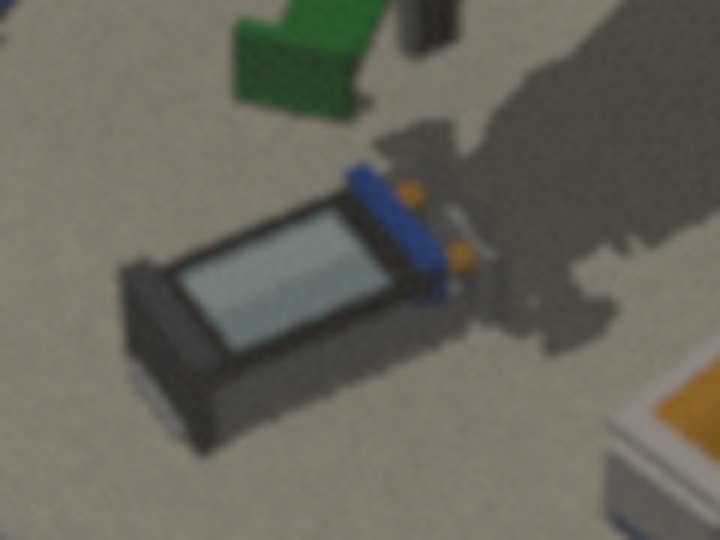

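View pics/t20.png

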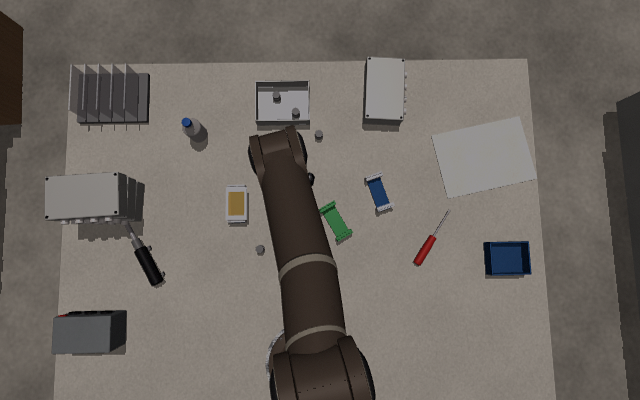

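```bash
python3 -c "
from h import *
print(robot.sign_off())"
```

```text
the job is handed in; nothing more can be done
None
```

The pane is clipped into the holder at both ends. I let go of it, raised the arm clear and handed the job in; the clock read about 15 s of the 40 s allowed.

**What I did:** I gripped the pane by its long edges and lifted it about 39 mm. I tilted it in the grip by pressing its far end border on the cradle's end stop, then slid the near end into the blue jaw. I pushed the jaw back about 9 mm, judged by arm travel; the force of 7 to 8 N was roughly in line. Then I lowered the pane level, slid it under the steel lip and released it.

**Last checks, from the wrist camera and depth:**

| Check | Measured | Limit |
|---|---|---|
| Lengthwise offset | -0.3 mm | 3 mm |
| Sideways offset | 0.1 mm | 7 mm |
| Squareness | -0.002 rad | 0.09 rad |
| Level | slopes under 0.001 rad | 0.03 rad |
| Underside height | about 39.7 mm | 38 to 41.5 mm |

- **Ends:** both short edges are seen under their lips.
- **Bystanders:** the amber pane and the other items I could see look unmoved in the top view.

**Disagreements and limits:**
- The tilt sprang back from 0.20 to 0.16 rad after it left the cradle. I re-measured it before going into the jaw.
- The seated jaw position is only inferred. The gap between the lips was 90.4 mm against 89 mm at rest, so roughly 1.5 to 2 mm, within the camera's 2 mm error.
- In the last picture the two lips each measured 1 to 2 mm from where they should be, so the lengthwise figure is good to about 1 to 2 mm.

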